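# Hang a carrier over the lipped conveyor rail and seat it in its pocket

### The arm

A 6-joint arm with a two-finger parallel gripper is mounted at the origin on the work surface; the furniture and walls round the work are solid. World frame = base frame: x ahead of the robot, y to its left, z up, the work surface at z = 0. Lengths are in m, angles in rad, forces in N, time in s.
With the tool pointing down it reaches from about 0.375 to 0.9 m from the base axis. Payload 3.1 kg.
Tool frame: the origin (TCP) lies midway between the tips of the shut fingers; the grasp point (between the pads) lies 19 mm behind it; z points along the fingers, y is the direction in which the jaws open and shut (so a half turn about z gives the same grasp; the last joint's range is limited). The gripper opens to 85 mm and grips with 20 to 120 N. Pads are 22 mm wide; open, the fingers measure 114 mm over their backs; the gripper's body (76 mm by 85 mm) begins 54 mm behind the grasp point. The pads swing forward as they close: fully open they stand 13 mm farther back than shut.
Start: joints at [-1.329, 0.527, 1.433, -0, 1.181, -0.178], TCP at [0.255, -0.571, 0.231] pointing down, gripper open.
Joint ranges: [-3.08, 3.08], [-0.75, 2.2], [0.22, 2.44], [-1.43, 4.57], [0, 2.65], [-2.85, 2.85]. Speed limits (rad/s): [2.79, 2.79, 3.14, 3.14, 3.14, 3.14].

### API

Orientations are given as a unit quaternion [x, y, z, w].
In Python, from station import manip gives the robot as it stands.
- The arm moves only by the tool servo_tool, never from a script. Its argument "motion" is a list of rows, each a list of 7 numbers: the shift along the tool's x, y, z in mm, then the turn, a rotation vector about the tool's x, y, z in rad, then the opening, from -1 (shut) to 1 (fully open), so that 0 is half open. In form: [[x, y, z, rx, ry, rz, hand], ...]. A call has 1 to 12 rows; each row shifts and turns the pose as measured when the row begins, along the tool's axes as they then stand; what a row does not reach is not made up. A row lasts 1/12 s, in which the tool goes at most 41.7 mm and 7.16 degrees, less where a joint would pass 70% of its speed; a pose out of reach is approached as far as the arm can. A call with a gripper value outside its range is refused whole. The fingers move at their own pace and stop on an object; "grip_force" is the grip in N (left out, the last holds). Time passes only in rows, so rows that do not move let the fingers close. It gives the time, the measured TCP pose, the force and the opening at its end, in the units of the state.
- manip.sense(): the state, without advancing time (a new reading comes with each control period).
- manip.snapshot(name): name is "scene" or "top" or "wrist"; returns a dict with "frame" (420x560x3 uint8, red, green, blue), "mtx" (3x3 intrinsics, pixels), "world_from_camera" (4x4, takes a point from camera to world coordinates). Camera axes: x right, y up, looking along -z (the intrinsics and any distortion apply to the point x, -y, -z); pixel columns grow to the right and rows downward; lengths in m; the calibration is good to about 2 mm. A picture is of the moment at which its call begins. There is no depth.
- manip.sign_off(): hands the job in, once; it reports no verdict.
The state is a dict: "t": time; "q": joint angles; "qd": joint speeds; "tau": joint torques, N m; "tcp_pos": TCP position; "tool_rot": TCP orientation; "force": force on the tool from outside, world axes, zero at the start; "ft_torque": the same for the moment, N m; "finger_gap": opening from 0.0 (shut) to 1.0 (fully open).
Only numpy, scipy, OpenCV 4.12 (cv2) and the standard library are available. Lean on these libraries where they do the work, as an engineer would, in place of code of your own. Each camera call takes 0.05 s, during which the arm holds its last target.

### The job

Hang the blue C-shaped hanger with its flange on the conveyor rail: lift its foot over the yellow anti-jump lip, set it down slowly on the track behind, then slide it along the track with a light touch until it drops into the seat pocket, and leave it hanging there fully home, upright and at rest. Feel for the pocket gently, pressing the hanger on the rail with no more than about 3 kg (30 N), and leave the dial indicator, the coupler and the eyebolt where they are.

Things in the scene. Friction and masses are not known exactly. Their poses are not given: they have to be found in the camera images.
- hanger_grip (a point): Centre of the orange grip block on top of the hanger: 36 mm along the hanger's x, 16 mm along its y (grip it across y), 48 mm high; 156 mm above the hanger's underside, straight above the foot and nearly above the centre of mass. The block stands on the 12 mm thick top arm. Hanger axes: z up, x from its upright towards its open side.
- hanger_foot (a point): Middle of the flat tip of the white nylon foot that hangs from the hanger's top arm, 70 mm straight below hanger_grip and 86 mm above the underside. The foot is 10 mm thick (x), 16 mm wide (y, lower corners rounded 3 mm), 34 mm from tip to arm. Lower it onto the track or pocket floor at about 15 mm/s; a fast landing jars the rail. Same axes as the hanger.
- hanger: Blue C-shaped hanger, 0.3 to 0.55 kg, stands on the bench, 180 mm high, open to its +x; origin at its underside, 156 mm straight below hanger_grip. Base plate 60 mm wide (y), x from -42 to +46 mm, with a steel flange, together up to 22 mm high; upright 8 mm thick at x = -38 mm; top arm 14 mm wide, its underside 120 mm up.
- rail_track (a point): Middle of the rail's track surface, 146 mm above the bench; y along the rail, x away from the lip, z up. The flat steel track ends at y = -85 and +85 mm in black stops 10 mm high. Its one seat pocket, 22 mm long (y), 10 mm deep, across the whole channel, lies elsewhere each time and is not measured: its centre is anywhere from y = -40 to +40 mm and must be felt for.
- rail_lip (a point): Middle of the top edge of the yellow anti-jump lip, 18 mm above the track. Axes as rail_track, where the lip reaches from x = -17 to -12 mm and an equally high grey back wall from +12 to +17 mm; the foot goes into the 24 mm channel between them, the C reaching round the rail from the lip's side, hanger x along rail x.
- rail: The rail on its stand, fixed to the bench; rigid, but the track with its pocket is cushioned: it gives about 1 mm per 5 N, at most 3 mm, and springs back. Origin on the bench 146 mm below rail_track, same axes. The rail's underside is 130 mm above the bench; the space below is free between the two 28 mm posts centred at y = -150 and +150 mm.
- dial_indicator: Dial indicator lying on its back, 127x62x21 mm, loose bystander; origin at the centre of its underside.
- coupler_2: Steel and brass hydraulic coupler standing upright, 25 mm across, 65 mm high, loose bystander; origin at the centre of its underside.
- eyebolt: Steel lifting eye bolt lying down, 76x45x26 mm, loose bystander; origin at the centre of its underside.
There are look-alikes about, which are no part of the job. What is meant by the hanger is not black or purple, and is the smaller of those in its own colour.

How it is judged:
On the way, in this order (a step that is already met when the one before it is completed fails the run):
1. the foot is behind the lip, below the lip's top (x of hanger_foot in the frame of rail_track between -0.012 and 0.012 m and y of hanger_foot in the frame of rail_track between -0.07 and 0.07 m and z of hanger_foot in the frame of rail_track below 0.014 m), for 0.1 s.
2. the foot has dropped into the seat pocket (x of hanger_foot in the frame of rail_track between -0.012 and 0.012 m and y of hanger_foot in the frame of rail_track between -0.07 and 0.07 m and z of hanger_foot in the frame of rail_track below -0.006 m), for 0.2 s.
At the end, for the whole second after the job is handed in: The hanger's foot is in the channel behind the lip and down in the seat pocket (tip at least 7 mm below the track surface), the hanger is upright within 0.15 rad, released and at rest (x of hanger_foot in the frame of rail_track between -0.012 and 0.012 m and y of hanger_foot in the frame of rail_track between -0.07 and 0.07 m and z of hanger_foot in the frame of rail_track below -0.007 m and angle between hanger's own z axis and vertical below 0.15 rad and linear speed of hanger below 0.03 m/s); the robot touches nothing.
It fails at once if the hanger is pressed on the rail with more than 35 N (contact force between hanger and rail above 35 N).
It fails at once if a bystander (dial indicator, coupler or eyebolt) is moved more than 25 mm (distance of any of dial_indicator, coupler_2, eyebolt from where it was at the start of the episode above 0.025 m).
It also fails if it takes over 72 s, if anything falls off the work surface, if the arm or the gripper's body presses on something with over 40 N, if the wrist force passes 120 N, or if a joint passes its speed limit or range.

## Working session

There is one attempt and no reset: what is moved stays moved. The work goes in short steps, Python scripts to look and compute and a tool call to move; the robot and the scene stay as the last step left them, time stands still between calls to the robot, and variables do not carry over. Pictures are saved under pics/ and viewed, and the job is handed in when it is done.

Besides the shell and the picture viewer there is one more tool, called by a JSON object that holds its "op" and its "data", one argument or row to a line. servo_tool: Moves the arm, as the interface text tells. Its arguments: {"type":"object","properties":{"motion":{"type":"array"},"grip_force":{"type":"number"}},"required":["motion"]}

```bash
mkdir -p pics; ls
python3 - <<'E'
from station import manip
import cv2,numpy as np
s=manip.sense();print(s)
for n in ["scene","top","wrist"]:
    d=manip.snapshot(n);cv2.imwrite(f"pics/{n}0.png",d["frame"][:,:,::-1]);np.savez(f"pics/{n}0.npz",**d)
    print(n,d["mtx"].round(1).tolist(),d["world_from_camera"].round(3).tolist(),d.keys())
E
```

```text
pics
{'t': 0.0, 'q': array([-1.32952877e+00,  5.28450895e-01,  1.43386605e+00, -1.96255691e-05,
        1.18137468e+00, -1.78516920e-01]), 'qd': array([ 4.20268306e-04, -3.80445191e-04, -1.25622145e-03,  8.88957758e-04,
        3.28677080e-05,  8.58798046e-04]), 'tau': array([ 2.03379153e-03, -4.42340684e+01, -1.78022110e+01, -5.57671558e-05,
        8.57728795e-03,  6.79387682e-06]), 'tcp_pos': array([ 0.25457215, -0.57004979,  0.23035451]), 'tool_rot': array([ 9.78052056e-01,  2.08358045e-01, -4.19922808e-05, -1.04868528e-03]), 'force': array([ 0.38084428, -0.6124776 , -0.24623738]), 'ft_torque': array([ 0.03576546,  0.03515795, -0.01278635]), 'finger_gap': 0.9987640128003514}
scene [[520.2, 0.0, 270.3], [0.0, 520.2, 205.5], [0.0, 0.0, 1.0]] [[-0.529, 0.4, -0.748, -0.675], [-0.848, -0.271, 0.455, 0.945], [-0.021, 0.875, 0.483, 0.901], [0.0, 0.0, 0.0, 1.0]] dict_keys(['frame', 'mtx', 'world_from_camera'])
top [[535.2, 0.0, 271.6], [0.0, 535.2, 200.2], [0.0, 0.0, 1.0]] [[0.416, 0.882, -0.222, 0.21], [-0.909, 0.405, -0.096, 0.032], [0.005, 0.242, 0.97, 1.743], [0.0, 0.0, 0.0, 1.0]] dict_keys(['frame', 'mtx', 'world_from_camera'])
wrist [[330.9, 0.0, 282.0], [0.0, 330.9, 209.3], [0.0, 0.0, 1.0]] [[0.407, 0.875, 0.264, 0.322], [-0.913, 0.39, 0.116, -0.539], [-0.001, -0.288, 0.958, 0.373], [0.0, 0.0, 0.0, 1.0]] dict_keys(['frame', 'mtx', 'world_from_camera'])
```

View pics/scene0.png

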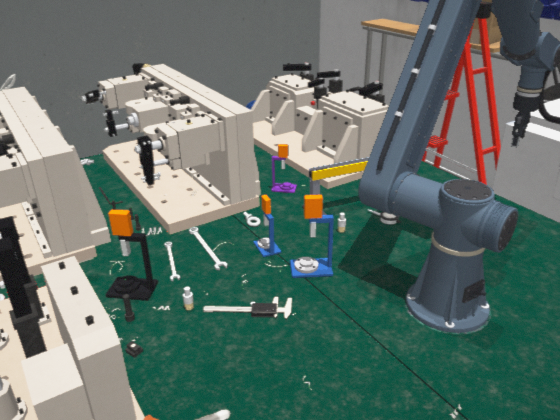

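View pics/top0.png

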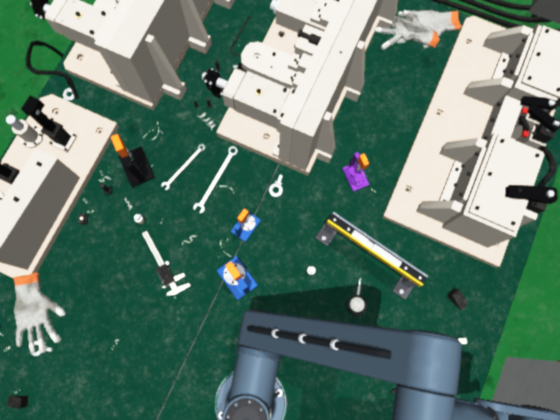

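View pics/wrist0.png

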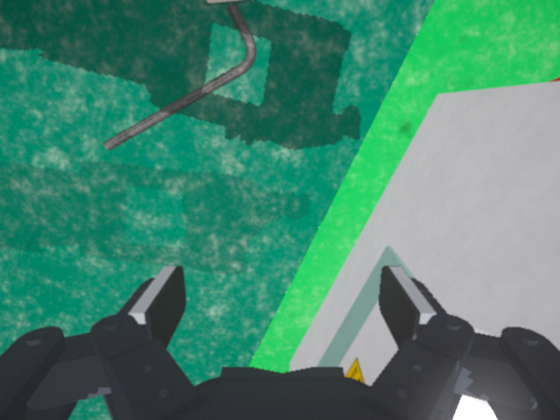

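Run:
```python
import cv2,numpy as np
a=cv2.imread("pics/scene0.png")[120:300,220:440];b=cv2.imread("pics/top0.png")[140:320,190:450]
cv2.imwrite("pics/c1.png",cv2.resize(a,None,fx=3.3,fy=3.3,interpolation=2));cv2.imwrite("pics/c2.png",cv2.resize(b,None,fx=3,fy=3,interpolation=2))
```

```text
(no output)
```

View pics/c1.png

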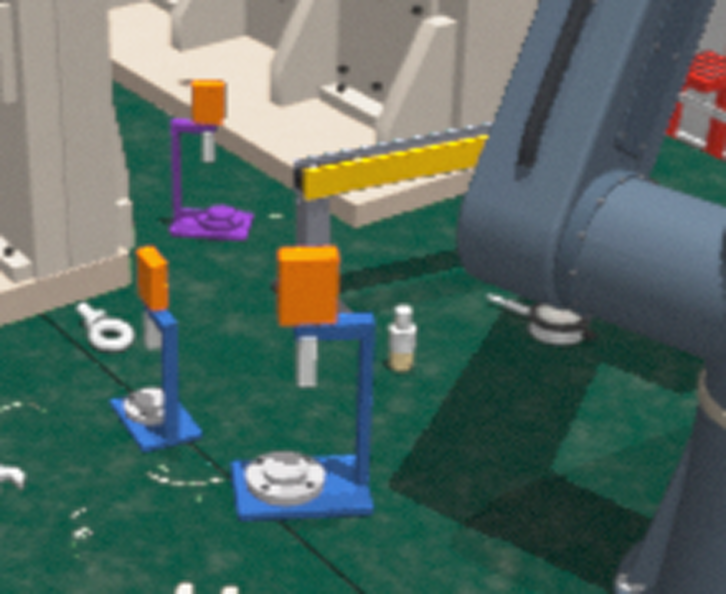

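View pics/c2.png

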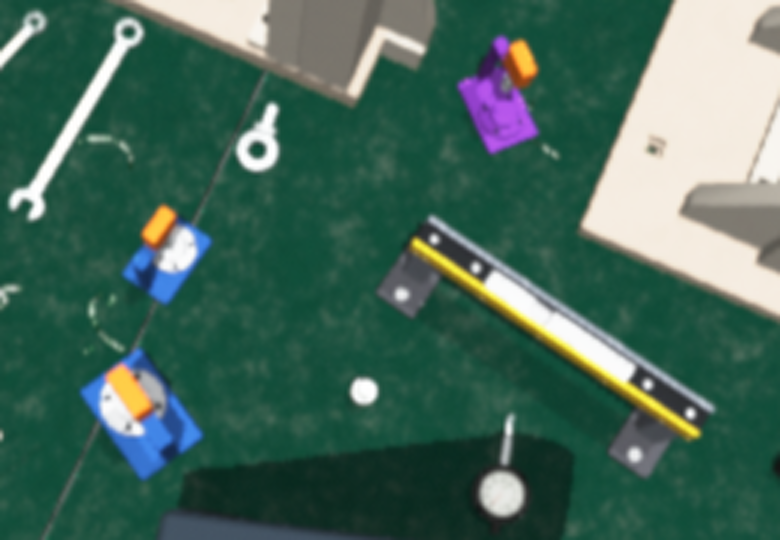

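```bash
cat > h.py <<'E'
import cv2,numpy as np
def ld(n): 
    d=np.load(f"pics/{n}.npz");return d["frame"],d["mtx"],d["world_from_camera"]
def ray(d,uv):
    K,T=d[1],d[2]; p=np.linalg.inv(K)@np.array([uv[0],uv[1],1.]); r=T[:3,:3]@np.array([p[0],-p[1],-p[2]]); return T[:3,3],r/np.linalg.norm(r)
def plane(d,uv,z):
    o,r=ray(d,uv); return o+r*(z-o[2])/r[2]
def tri(d1,u1,d2,u2):
    o1,r1=ray(d1,u1);o2,r2=ray(d2,u2)
    A=np.stack([r1,-r2],1);s=np.linalg.lstsq(A,o2-o1,rcond=None)[0]
    a=o1+r1*s[0];b=o2+r2*s[1];return (a+b)/2,np.linalg.norm(a-b)
def proj(d,P):
    K,T=d[1],d[2];c=T[:3,:3].T@(np.asarray(P)-T[:3,3]);return (K@np.array([c[0],-c[1],-c[2]])/-c[2])[:2]
def blobs(f,lo,hi,mn=20):
    m=cv2.inRange(cv2.cvtColor(f,cv2.COLOR_RGB2HSV),lo,hi)
    n,l,st,c=cv2.connectedComponentsWithStats(m)
    return [(i,st[i].tolist(),c[i].round(1).tolist()) for i in range(1,n) if st[i,4]>=mn],l
E
python3 - <<'E'
from h import *
for n in ["scene0","top0"]:
    d=ld(n)
    for nm,lo,hi in [("or",(8,180,120),(18,255,255)),("bl",(103,140,50),(118,255,255)),("ye",(20,150,100),(32,255,255))]:
        B,l=blobs(d[0],lo,hi)
        for i,st,c in B:
            r=cv2.minAreaRect(np.argwhere(l==i)[:,::-1].astype(np.float32))
            print(n,nm,st,c,cv2.boxPoints(r).round(1).tolist())
E
```

```text
scene0 or [278, 145, 10, 13, 104] [282.8, 151.0] [[278.0, 145.0], [287.0, 145.0], [287.0, 157.0], [278.0, 157.0]]
scene0 or [262, 195, 9, 19, 117] [265.9, 204.9] [[262.0, 195.0], [270.0, 195.0], [270.0, 213.0], [262.0, 213.0]]
scene0 or [304, 195, 19, 24, 355] [312.8, 207.5] [[304.0, 195.0], [322.0, 195.0], [322.0, 218.0], [304.0, 218.0]]
scene0 or [108, 209, 25, 27, 471] [120.8, 223.5] [[107.5, 209.60000610351562], [128.8000030517578, 206.60000610351562], [132.8000030517578, 234.60000610351562], [111.5, 237.60000610351562]]
scene0 bl [541, 0, 19, 19, 222] [550.3, 8.9] [[541.0, 0.0], [559.0, 0.0], [559.0, 18.0], [541.0, 18.0]]
scene0 bl [247, 101, 7, 7, 24] [249.8, 104.1] [[246.5, 105.5], [252.0, 100.0], [254.0, 102.0], [248.5, 107.5]]
scene0 bl [254, 214, 27, 43, 322] [269.4, 240.6] [[248.5, 218.8000030517578], [271.79998779296875, 213.60000610351562], [280.6000061035156, 252.5], [257.29998779296875, 257.70001220703125]]
scene0 bl [290, 215, 44, 63, 690] [319.4, 254.6] [[289.70001220703125, 276.8999938964844], [290.79998779296875, 214.3000030517578], [333.1000061035156, 215.0], [332
[... 1680 characters left out ...]
351562]]
top0 ye [362, 155, 5, 9, 31] [364.2, 158.8] [[362.0, 155.0], [366.0, 155.0], [366.0, 163.0], [362.0, 163.0]]
top0 ye [239, 210, 8, 10, 36] [242.4, 214.4] [[238.10000610351562, 217.60000610351562], [244.1999969482422, 209.39999389648438], [246.8000030517578, 211.3000030517578], [240.60000610351562, 219.5]]
top0 ye [327, 219, 96, 67, 421] [374.2, 253.1] [[325.5, 222.3000030517578], [328.0, 218.5], [423.1000061035156, 283.29998779296875], [420.6000061035156, 287.1000061035156]]
top0 ye [227, 263, 12, 15, 84] [232.4, 270.1] [[225.8000030517578, 265.6000061035156], [230.39999389648438, 262.29998779296875], [238.89999389648438, 274.29998779296875], [234.39999389648438, 277.6000061035156]]
```

Run:
```python
from h import *
a=ld("scene0")[0][185:265,240:340];b=ld("top0")[0][195:305,205:285]
a=cv2.resize(a,(750,600),interpolation=2);b=cv2.resize(b,(436,600),interpolation=2)
cv2.imwrite("pics/c3.png",a[:,:,::-1]);cv2.imwrite("pics/c4.png",b[:,:,::-1])
t=ld("top0");s=ld("scene0")
print("B block",tri(s,(265.9,204.9),t,(243,216)))
print("A block",tri(s,(312.8,206.8),t,(233.5,271)))
# height of hangers: from scene, upper edge above base
print("lip ends", plane(t,(327,220.5),.164),plane(t,(422,285),.164))
```

```text
B block (array([0.49285399, 0.24875266, 0.15305867]), np.float64(0.0013357998135300501))
A block (array([0.32678918, 0.1976374 , 0.20694339]), np.float64(0.002639538329499283))
lip ends [0.58355392 0.01079121 0.164     ] [ 0.52232152 -0.31812237  0.164     ]
```

View pics/c3.png

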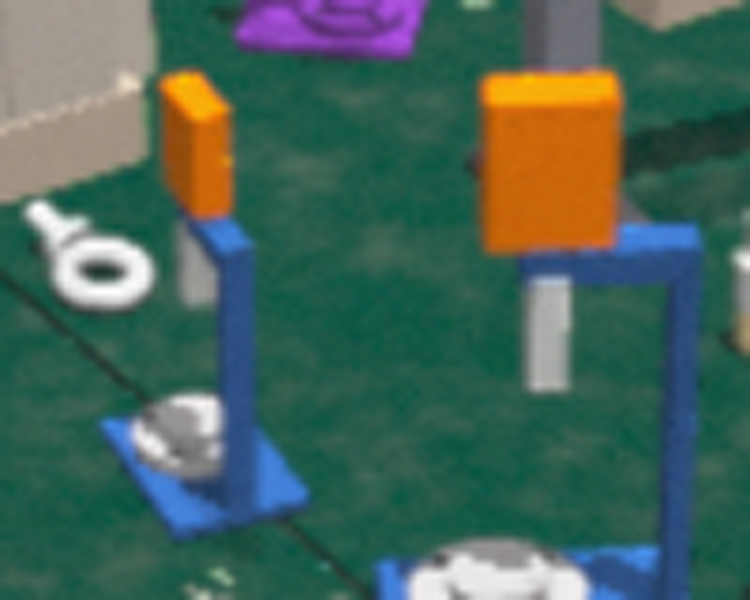

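View pics/c4.png

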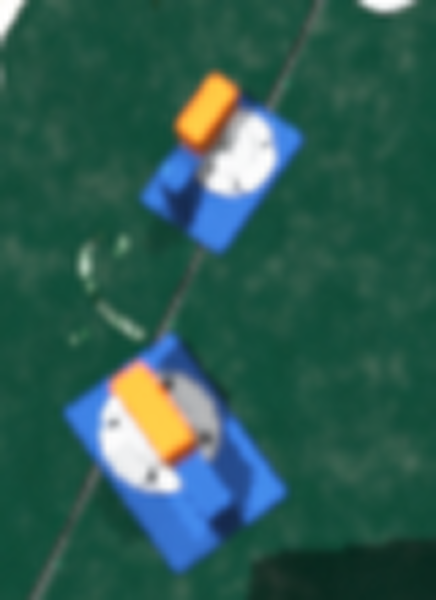

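Run:
```python
from h import *
t=ld("top0");s=ld("scene0")
for z in (.004,.008):
    c=[plane(t,p,z) for p in [(260.6,220.1),(244.8,241.4),(231.2,231.7)]]
    e=c[0]-c[1];f=c[2]-c[1]
    print(z,[x[:2].round(4).tolist() for x in c],np.linalg.norm(e),np.arctan2(e[1],e[0]),np.linalg.norm(f),np.arctan2(f[1],f[0]))
# top face of block
m=cv2.inRange(cv2.cvtColor(t[0],cv2.COLOR_RGB2HSV),(6,150,110),(32,255,255))[200:226,230:256]
p=np.argwhere(m)[:,::-1]+[230,200]
r=cv2.minAreaRect(p.astype(np.float32));print(cv2.boxPoints(r))
for q in [(213,72),(240,88),(206,146),(176,124)]:
    uv=(q[0]/5.45+205-.4,q[1]/5.45+195-.4);print(plane(t,uv,.18)[:2])
for z,uv in((.13,(265.9,204.9)),(.156,(265.9,204.9))): print("scene",plane(s,uv,z))
import numpy as np
print("scene rail ends lip", plane(s,(312,171),.164),)
print("proj",proj(s,(.5836,.0108,.164)),proj(t,(.493,.249,.18)))
```

```text
0.004 [[0.5307, 0.2095], [0.4443, 0.2266], [0.4548, 0.2812]] 0.08814149573551121 -0.19514748607461982 0.05560756480116484 1.3799039093551255
0.008 [[0.53, 0.2091], [0.4437, 0.2262], [0.4542, 0.2806]] 0.08793873352092578 -0.19514748607462035 0.055479644201534846 1.3799039093551269
[[235.84613 218.23074]
 [243.23074 207.15381]
 [249.46152 211.30765]
 [242.0769  222.38458]]
[0.51119705 0.25344176]
[0.50922562 0.23610175]
[0.47204144 0.23914314]
[0.47630077 0.25933888]
scene [0.5295027  0.22768723 0.13      ]
scene [0.48887724 0.25187464 0.156     ]
scene rail ends lip [0.58935166 0.01031115 0.164     ]
proj [312.9040675 171.6446659] [242.42146844 213.7996155 ]
```

{"op": "servo_tool", "data": {
  "motion": [
    [0,0,-10,0,0,0.1,1],
    [0,0,-10,0,0,0.1,1],
    [0,0,-10,0,0,0.1,1],
    [0,0,-10,0,0,0.1,1],
    [0,0,-10,0,0,0.1,1],
    [0,0,-10,0,0,0.1,1],
    [0,0,0,0,0,0,1]
  ],
  "grip_force": 60
}}

```text
t: 0.73
tcp_pos: [0.2539, -0.5676, 0.2883]
tool_rot: [0.995, -0.104, -0.002, -0.006]
force: [-0.1, -0.4, 0.3]
finger_gap: 1.0
```

{"op": "servo_tool", "data": {
  "motion": [
    [9.6,-37.6,0,0,0,0,1],
    [9.6,-37.6,0,0,0,0,1],
    [9.6,-37.6,0,0,0,0,1],
    [9.6,-37.6,0,0,0,0,1],
    [9.6,-37.6,0,0,0,0,1],
    [9.6,-37.6,0,0,0,0,1],
    [9.6,-37.6,0,0,0,0,1],
    [9.6,-37.6,0,0,0,0,1],
    [9.6,-37.6,0,0,0,0,1],
    [9.6,-37.6,0,0,0,0,1],
    [9.6,-37.6,0,0,0,0,1],
    [9.6,-37.6,0,0,0,0,1]
  ]
}}

```text
t: 1.73
tcp_pos: [0.4569, -0.1367, 0.2832]
tool_rot: [0.995, -0.096, -0.005, -0.006]
force: [1.2, -0.7, -0.5]
finger_gap: 0.997
```

{"op": "servo_tool", "data": {
  "motion": [
    [-7,-33,0,0,0,0,1],
    [-7,-33,0,0,0,0,1],
    [-7,-33,0,0,0,0,1],
    [-7,-33,0,0,0,0,1],
    [-7,-33,0,0,0,0,1],
    [-7,-33,0,0,0,0,1],
    [-7,-33,0,0,0,0,1],
    [-7,-33,0,0,0,0,1],
    [-7,-33,0,0,0,0,1],
    [-7,-33,0,0,0,0,1],
    [0,0,0,0,0,0,1],
    [0,0,0,0,0,0,1]
  ]
}}

```text
t: 2.73
tcp_pos: [0.4411, 0.2245, 0.2813]
tool_rot: [0.997, -0.073, -0.008, -0.007]
force: [-0.7, -0.2, 0.2]
finger_gap: 1.001
```

```bash
cat > snap.py <<'E'
import sys,cv2,numpy as np
from station import manip
from scipy.spatial.transform import Rotation as R
s=manip.sense()
print(s["t"],s["tcp_pos"].round(4),R.from_quat(s["tool_rot"]).as_matrix().round(4).tolist(),s["force"].round(2),s["q"].round(2))
for a in sys.argv[1:]:
    n,o=a.split(":");d=manip.snapshot(n);cv2.imwrite(f"pics/{o}.png",d["frame"][:,:,::-1]);np.savez(f"pics/{o}.npz",**d)
E
python3 snap.py wrist:w1 top:t1
```

```text
2.7333 [0.4411 0.2245 0.2813] [[0.9892, -0.146, -0.0152], [-0.1458, -0.9892, 0.016], [-0.0173, -0.0136, -0.9998]] [-0.69 -0.24  0.23] [0.23 0.29 1.68 0.02 1.18 1.94]
```

View pics/w1.png

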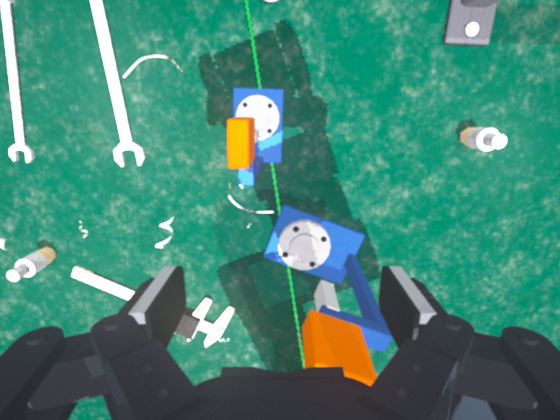

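View pics/t1.png

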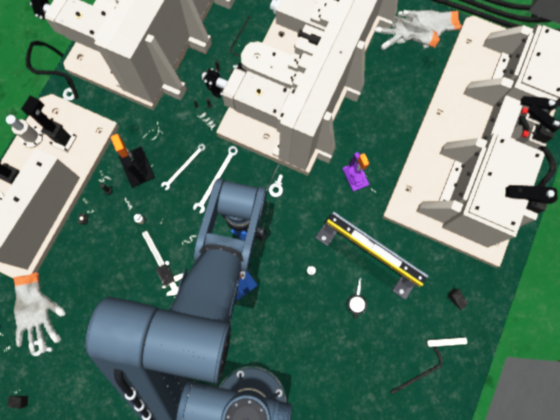

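Run:
```python
from h import *
w=ld("w1")
f=w[0][70:210,190:310];cv2.imwrite("pics/c5.png",cv2.resize(f,None,fx=4.2,fy=4.2,interpolation=2)[:,:,::-1])
B,l=blobs(w[0],(6,150,110),(32,255,255))
for i,st,c in B:
    if c[1]<200:
        print(c,cv2.boxPoints(cv2.minAreaRect(np.argwhere(l==i)[:,::-1].astype(np.float32))))
print(proj(w,(.492,.248,.18)))
```

```text
[239.9, 142.0] [[227. 118.]
 [253. 118.]
 [253. 168.]
 [227. 168.]]
[242.80696873 145.34003325]
```

View pics/c5.png

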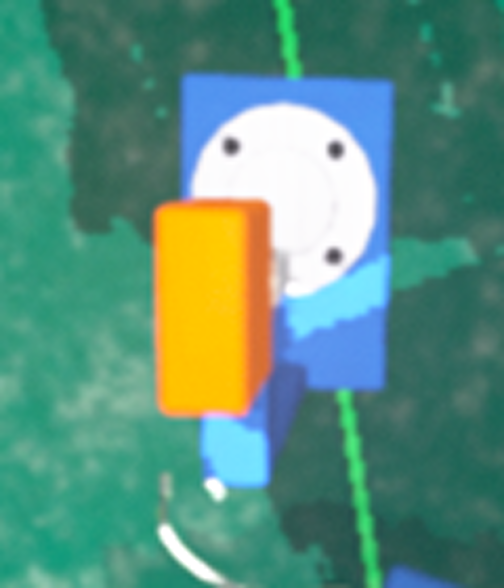

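Run:
```python
from h import *
w=ld("w1")
P=[plane(w,(x/4.2+190-.4,y/4.2+70-.4),.18)[:2] for x,y in [(156,207),(246,207),(246,412),(160,413)]]
P=np.array(P);print(P,P.mean(0),np.linalg.norm(np.diff(P,axis=0),axis=1))
e=P[0]+P[1]-P[2]-P[3];print(np.arctan2(e[1],e[0]))
Q=[plane(w,(x/4.2+190-.4,y/4.2+70-.4),.006)[:2] for x,y in [(392,84),(384,388),(182,74)]];e=Q[0]-Q[1];print(Q,np.arctan2(e[1],e[0]),np.linalg.norm(e))
e=Q[2]-Q[0];print(np.arctan2(e[1],e[0])-np.pi/2,np.linalg.norm(e))
```

```text
[[0.5119133  0.2559051 ]
 [0.5096881  0.24084959]
 [0.47530696 0.24705004]
 [0.47732769 0.26212964]] [0.49355901 0.25148359] [0.01521907 0.03493577 0.01521439]
-0.17824714546257917
[array([0.53207809, 0.21437318]), array([0.44725052, 0.22931476]), array([0.54342193, 0.27256367])] -0.1743520701293466 0.08613343455188348
-0.1925285489572044 0.05928588086170155
```

```bash
cat > go.py <<'E'
import sys,numpy as np
from station import manip
from scipy.spatial.transform import Rotation as R
# go.py x y z yaw : total shift in tool axes (mm), turn
x,y,z,a=map(float,sys.argv[1:5]);s=manip.sense()
r=R.from_quat(s["tool_rot"]);tg=R.from_matrix([[np.cos(a),np.sin(a),0],[np.sin(a),-np.cos(a),0],[0,0,-1]])
d=r.inv().apply(np.array([x,y,z])-s["tcp_pos"])*1000
e=tg.inv().apply(np.array([x,y,z])-s["tcp_pos"])*1000
print("t",round(s["t"],2),"tcp",s["tcp_pos"].round(4),"F",s["force"].round(1),"gap",round(s["finger_gap"],3),"shift",d.round(1),"shift in target axes",e.round(1),"turn",(r.inv()*tg).as_rotvec().round(4))
E
python3 go.py 0.4935 0.2505 0.25 -0.18
```

```text
t 2.83 tcp [0.4414 0.2232 0.2813] F [-0.2 -0.1 -0.6] gap 1.0 shift [ 48.  -34.4  31. ] shift in target axes [ 46.4 -36.2  31.3] turn [-0.0134  0.0178  0.0299]
```

{"op": "servo_tool", "data": {
  "motion": [
    [12,-9,7.5,-0.0134,0.0178,0.03,1],
    [12,-9,7.5,0,0,0,1],
    [12,-9,7.5,0,0,0,1],
    [11,-9,7.5,0,0,0,1],
    [0,0,0,0,0,0,1],
    [0,0,0,0,0,0,1]
  ]
}}

```text
t: 3.33
tcp_pos: [0.4963, 0.2418, 0.2492]
tool_rot: [0.996, -0.094, -0.001, 0.002]
force: [-0.0, -0.0, 0.5]
finger_gap: 1.002
```

```bash
python3 go.py 0.4935 0.2505 0.141 -0.18;python3 snap.py wrist:w2
```

```text
t 3.33 tcp [0.4963 0.2418 0.2492] F [-0.  -0.   0.5] gap 1.002 shift [ -4.3  -8.5 108.2] shift in target axes [ -4.3  -8.1 108.2] turn [ 0.0047  0.0011 -0.0087]
3.3333 [0.4963 0.2418 0.2492] [[0.9822, -0.1876, -0.0019], [-0.1876, -0.9822, -0.0044], [-0.001, 0.0047, -1.0]] [-0.04 -0.03  0.53] [ 0.25  0.41  1.59 -0.    1.14  2.01]
```

View pics/w2.png

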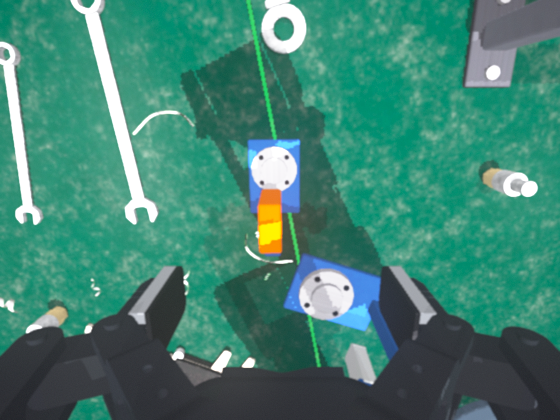

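{"op": "servo_tool", "data": {
  "motion": [
    [-2,-4,14,0.0047,0,-0.008,1],
    [-2,-4.3,14,0,0,0,1],
    [0,0,14,0,0,0,1],
    [0,0,14,0,0,0,1],
    [0,0,12,0,0,0,1],
    [0,0,0,0,0,0,1]
  ]
}}

```text
t: 3.88
tcp_pos: [0.4922, 0.2447, 0.1836]
tool_rot: [0.996, -0.093, 0.001, -0.0]
force: [-0.9, 0.0, -0.1]
finger_gap: 1.005
```

```bash
python3 go.py 0.4935 0.2505 0.141 -0.18;python3 snap.py wrist:w3
```

```text
t 3.88 tcp [0.4922 0.2447 0.1836] F [-0.9  0.  -0.1] gap 1.005 shift [ 0.1 -5.9 42.6] shift in target axes [ 0.2 -5.9 42.6] turn [-0.0007 -0.0029 -0.0056]
3.8833 [0.4922 0.2447 0.1836] [[0.9828, -0.1846, 0.003], [-0.1846, -0.9828, 0.0001], [0.0029, -0.0007, -1.0]] [-0.85  0.   -0.15] [ 0.26  0.49  1.67 -0.    0.98  2.02]
```

View pics/w3.png

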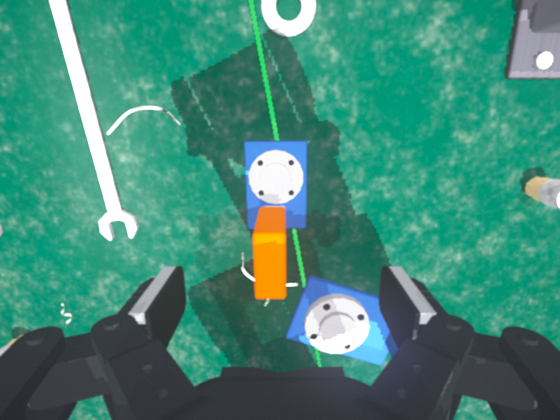

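{"op": "servo_tool", "data": {
  "motion": [
    [0,-4,8,0,0,0,1],
    [0,-2,8,0,0,0,1],
    [0,-1,8,0,0,0,1],
    [0,0,8,0,0,0,1],
    [0,0,8,0,0,0,1],
    [0,0,4,0,0,0,1],
    [0,0,0,0,0,0,1]
  ]
}}

```text
t: 4.52
tcp_pos: [0.4962, 0.2521, 0.1402]
tool_rot: [0.996, -0.093, 0.005, -0.002]
force: [0.3, 0.1, 0.5]
finger_gap: 0.997
```

```bash
python3 go.py 0.4935 0.2505 0.141 -0.18;python3 snap.py wrist:w4
```

```text
t 4.52 tcp [0.4962 0.2521 0.1402] F [0.3 0.1 0.5] gap 0.997 shift [-2.3  2.1 -0.9] shift in target axes [-2.4  2.1 -0.8] turn [-0.004  -0.0103 -0.0062]
4.5167 [0.4962 0.2521 0.1402] [[0.9827, -0.1851, 0.0109], [-0.1852, -0.9827, 0.0021], [0.0103, -0.0041, -0.9999]] [0.32 0.06 0.45] [ 0.27  0.56  1.7  -0.    0.87  2.03]
```

View pics/w4.png

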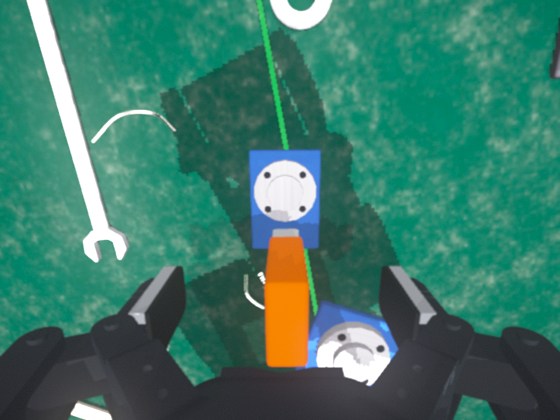

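{"op": "servo_tool", "data": {
  "motion": [
    [-3,1,-1,-0.004,-0.0103,-0.006,1],
    [-0.5,0,0,0,0,0,1],
    [0,0,0,0,0,0,1]
  ]
}}

```text
t: 4.82
tcp_pos: [0.4925, 0.2518, 0.1416]
tool_rot: [0.996, -0.09, -0.0, 0.0]
force: [-0.6, -0.8, 0.3]
finger_gap: 0.999
```

```bash
python3 go.py 0.4935 0.251 0.141 -0.18
```

```text
t 4.82 tcp [0.4925 0.2518 0.1416] F [-0.6 -0.8  0.3] gap 0.999 shift [1.1 0.6 0.6] shift in target axes [1.1 0.6 0.6] turn [0.0002 0.0007 0.0004]
```

Aligned; close.

{"op": "servo_tool", "data": {
  "motion": [
    [0,0,0,0,0,0,-1],
    [0,0,0,0,0,0,-1],
    [0,0,0,0,0,0,-1],
    [0,0,0,0,0,0,-1],
    [0,0,0,0,0,0,-1],
    [0,0,0,0,0,0,-1],
    [0,0,0,0,0,0,-1],
    [0,0,0,0,0,0,-1],
    [0,0,0,0,0,0,-1],
    [0,0,0,0,0,0,-1]
  ],
  "grip_force": 60
}}

```text
t: 5.65
tcp_pos: [0.4932, 0.2517, 0.143]
tool_rot: [0.996, -0.09, 0.001, -0.0]
force: [0.4, -0.5, -0.3]
finger_gap: 0.179
```

```bash
python3 go.py 0.4935 0.251 0.141 -0.18;python3 snap.py wrist:w5
```

```text
t 5.65 tcp [0.4932 0.2517 0.143 ] F [ 0.4 -0.5 -0.3] gap 0.179 shift [0.4 0.6 2. ] shift in target axes [0.4 0.6 2. ] turn [-0.0005 -0.0018  0.0007]
5.65 [0.4932 0.2517 0.143 ] [[0.984, -0.1783, 0.0018], [-0.1783, -0.984, 0.0001], [0.0018, -0.0005, -1.0]] [ 0.43 -0.49 -0.31] [ 0.27  0.55  1.7  -0.    0.89  2.02]
```

View pics/w5.png

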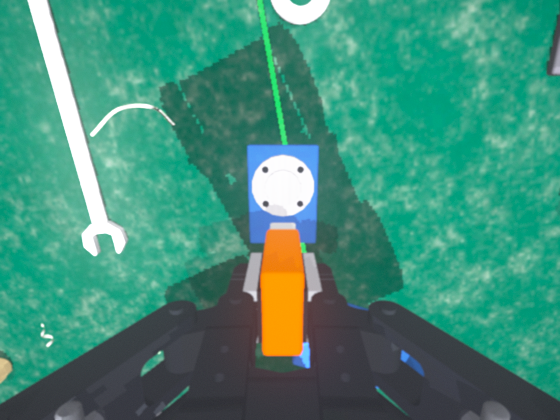

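{"op": "servo_tool", "data": {
  "motion": [
    [0,0,-5,0,0,0,-1],
    [0,0,-8,0,0,0,-1],
    [0,0,-12,0,0,0,-1],
    [0,0,-14,0,0,0,-1],
    [0,0,-14,0,0,0,-1],
    [0,0,-14,0,0,0,-1],
    [0,0,-12,0,0,0,-1],
    [0,0,-8,0,0,0,-1],
    [0,0,-5,0,0,0,-1],
    [0,0,0,0,0,0,-1],
    [0,0,0,0,0,0,-1]
  ]
}}

```text
t: 6.62
tcp_pos: [0.4867, 0.2504, 0.2365]
tool_rot: [0.996, -0.09, -0.007, 0.003]
force: [0.8, 0.3, -5.1]
finger_gap: 0.18
```

```bash
python3 go.py 0.459 -0.136 0.235 -0.184
```

```text
t 6.62 tcp [0.4867 0.2504 0.2365] F [ 0.8  0.3 -5.1] gap 0.18 shift [ 41.6 385.1   3.5] shift in target axes [ 43.4 384.9   1.5] turn [0.0068 0.014  0.0048]
```

{"op": "servo_tool", "data": {
  "motion": [
    [2,10,0,0.0068,0.014,0.005,-1],
    [4,20,0,0,0,0,-1],
    [4,30,0,0,0,0,-1],
    [4,36,0,0,0,0,-1],
    [4,36,0,0,0,0,-1],
    [4,36,0,0,0,0,-1],
    [4,36,0,0,0,0,-1],
    [4,36,0,0,0,0,-1],
    [3,30,0,0,0,0,-1],
    [2,20,0,0,0,0,-1],
    [1,10,0,0,0,0,-1],
    [0,0,0,0,0,0,-1]
  ]
}}

```text
t: 7.62
tcp_pos: [0.4585, -0.0694, 0.228]
tool_rot: [0.996, -0.09, -0.004, 0.002]
force: [-0.4, 0.1, -4.9]
finger_gap: 0.178
```

```bash
python3 go.py 0.459 -0.136 0.235 -0.184
```

```text
t 7.62 tcp [ 0.4585 -0.0694  0.228 ] F [-0.4  0.1 -4.9] gap 0.178 shift [12.4 65.4 -6.8] shift in target axes [12.7 65.4 -7. ] turn [0.0048 0.0076 0.0028]
```

{"op": "servo_tool", "data": {
  "motion": [
    [1,12,-2,0.0048,0.0076,0.003,-1],
    [2,20,-2,0,0,0,-1],
    [2,20,-2,0,0,0,-1],
    [2,10,-1,0,0,0,-1],
    [0,3,0,0,0,0,-1],
    [0,0,0,0,0,0,-1],
    [0,0,0,0,0,0,-1]
  ]
}}

```text
t: 8.2
tcp_pos: [0.4484, -0.1335, 0.2317]
tool_rot: [0.996, -0.093, -0.004, -0.003]
force: [0.5, 0.4, -4.9]
finger_gap: 0.178
```

```bash
python3 go.py 0.459 -0.136 0.235 -0.184; python3 snap.py wrist:w6 scene:s6 top:t6
```

```text
t 8.2 tcp [ 0.4484 -0.1335  0.2317] F [ 0.5  0.4 -4.9] gap 0.178 shift [10.9  0.5 -3.4] shift in target axes [10.9  0.6 -3.3] turn [-0.0056  0.0081 -0.003 ]
8.2 [ 0.4484 -0.1335  0.2317] [[0.9825, -0.186, -0.0069], [-0.1859, -0.9825, 0.007], [-0.0081, -0.0056, -1.0]] [ 0.5   0.39 -4.93] [-0.53  0.32  1.81  0.    1.02  1.23]
```

View pics/w6.png

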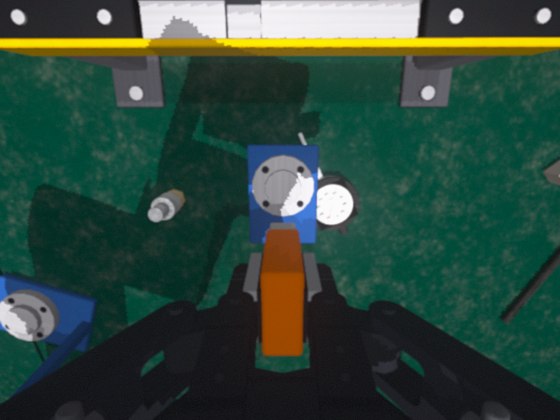

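View pics/s6.png

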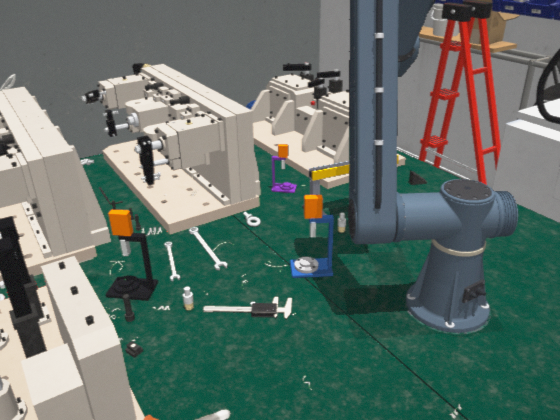

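View pics/t6.png

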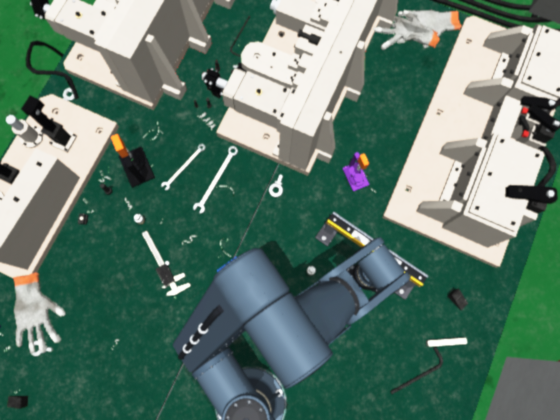

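Run:
```python
from h import *
w=ld("w6")
cv2.imwrite("pics/c6.png",cv2.resize(w[0][0:110,110:310],None,fx=4,fy=4,interpolation=2)[:,:,::-1])
cv2.imwrite("pics/c7.png",cv2.resize(w[0][0:110,270:470],None,fx=4,fy=4,interpolation=2)[:,:,::-1])
for x in (60,200,340,500): print(x,[tuple(w[0][y,x]) for y in range(34,60,2)])
```

```text
60 [(np.uint8(43), np.uint8(44), np.uint8(46)), (np.uint8(39), np.uint8(37), np.uint8(44)), (np.uint8(163), np.uint8(125), np.uint8(0)), (np.uint8(250), np.uint8(223), np.uint8(0)), (np.uint8(249), np.uint8(231), np.uint8(0)), (np.uint8(249), np.uint8(230), np.uint8(0)), (np.uint8(244), np.uint8(205), np.uint8(0)), (np.uint8(142), np.uint8(109), np.uint8(0)), (np.uint8(120), np.uint8(91), np.uint8(0)), (np.uint8(119), np.uint8(93), np.uint8(0)), (np.uint8(118), np.uint8(92), np.uint8(0)), (np.uint8(63), np.uint8(75), np.uint8(46)), (np.uint8(20), np.uint8(74), np.uint8(56))]
200 [(np.uint8(156), np.uint8(153), np.uint8(157)), (np.uint8(159), np.uint8(155), np.uint8(161)), (np.uint8(163), np.uint8(142), np.uint8(113)), (np.uint8(193), np.uint8(149), np.uint8(0)), (np.uint8(191), np.uint8(148), np.uint8(0)), (np.uint8(186), np.uint8(143), np.uint8(0)), (np.uint8(152), np.uint8(118), np.uint8(0)), (np.uint8(106), np.uint8(84), np.uint8(19)), (np.uint8(102), np.uint8(80), np.uint8(17)), (np.uint8(103), np.uint8(80), np.uint8(17)), (np.uint8(103), np.uint8(81), np.uint8(23)), (np.uint8(50
[... 554 characters left out ...]
np.uint8(102), np.uint8(29)), (np.uint8(60), np.uint8(84), np.uint8(62)), (np.uint8(34), np.uint8(80), np.uint8(63))]
500 [(np.uint8(48), np.uint8(48), np.uint8(50)), (np.uint8(81), np.uint8(65), np.uint8(43)), (np.uint8(246), np.uint8(203), np.uint8(0)), (np.uint8(249), np.uint8(228), np.uint8(0)), (np.uint8(249), np.uint8(228), np.uint8(0)), (np.uint8(249), np.uint8(225), np.uint8(0)), (np.uint8(221), np.uint8(167), np.uint8(0)), (np.uint8(114), np.uint8(88), np.uint8(0)), (np.uint8(117), np.uint8(90), np.uint8(0)), (np.uint8(116), np.uint8(89), np.uint8(0)), (np.uint8(109), np.uint8(86), np.uint8(22)), (np.uint8(42), np.uint8(74), np.uint8(55)), (np.uint8(17), np.uint8(72), np.uint8(54))]
```

View pics/c6.png

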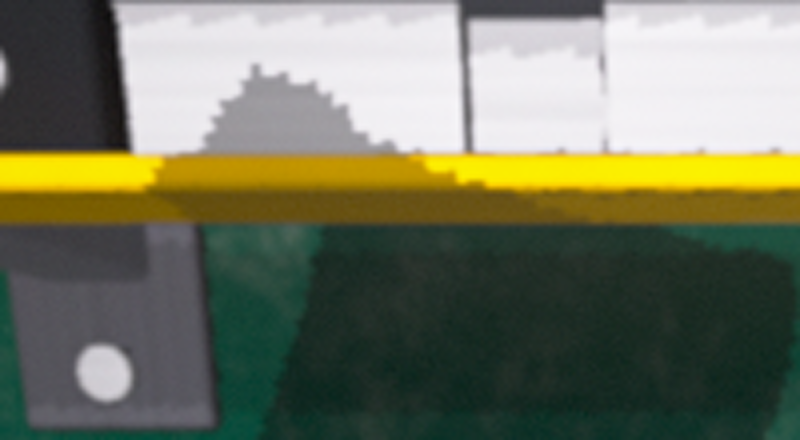

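View pics/c7.png

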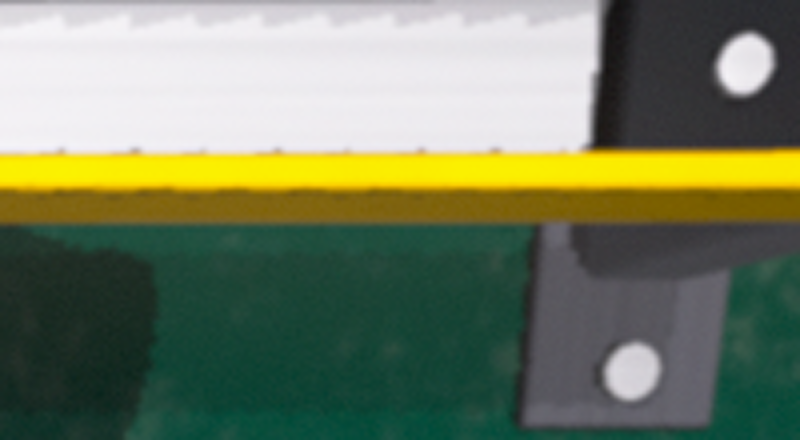

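Run:
```python
from h import *
w=ld("w6")
o=[plane(w,(60,47),.164),plane(w,(500,46.4),.164)];i=[plane(w,(60,38),.164),plane(w,(500,37.2),.164)]
d=o[0]-o[1];yaw=np.arctan2(d[1],d[0])-np.pi/2
d2=i[0]-i[1];print("yaw",yaw,np.arctan2(d2[1],d2[0])-np.pi/2)
ex=np.array([np.cos(yaw),np.sin(yaw)]);ey=np.array([-ex[1],ex[0]])
print("lip width",[(a-b)[:2]@ex for a in i for b in o[:1]])
X=np.mean([p[:2]@ex for p in o])+.017; X2=np.mean([p[:2]@ex for p in i])+.012
L=plane(w,(142.6,35),.146)[:2];R=plane(w,(418.4,35),.146)[:2];print(L@ey-R@ey)
Y=(L@ey+R@ey)/2
for c in (225.8,261): print("pocket edge",plane(w,(c,35),.146)[:2]@ey-Y)
print("track mid",X,X2,ex*(X+X2)/2+ey*Y)
h=ex*(X+X2)/2+ey*Y
t=ld("top0");print(proj(t,[*(h-.0145*ex),.164]))
for k in(-.085,.085): print(proj(t,[*(h+k*ey),.146]))
```

```text
yaw -0.18729468125046456 -0.186998371626923
lip width [np.float64(0.0046889706120987855), np.float64(0.004763497649854093)]
0.17082671213216621
pocket edge 0.03375507317019568
pocket edge 0.0119323126033705
track mid 0.58995429555226 0.5896805296832364 [ 0.57108665 -0.15423166]
[373.64778274 250.80725612]
[399.05538084 264.13233789]
[351.51306007 231.7155533 ]
```

```bash
python3 go.py 0.5704 -0.1581 0.236 -0.187
```

```text
t 8.35 tcp [ 0.4484 -0.1332  0.2317] F [-1.2  0.5 -4.2] gap 0.179 shift [124.5   1.9  -5.3] shift in target axes [124.5   1.8  -4.3] turn [-0.0054  0.0081  0.0012]
```

{"op": "servo_tool", "data": {
  "motion": [
    [2,1,-4,-0.0054,0.008,0.001,-1],
    [4,1,-1,0,0,0,-1],
    [8,0,0,0,0,0,-1],
    [8,0,0,0,0,0,-1],
    [8,0,0,0,0,0,-1],
    [8,0,0,0,0,0,-1],
    [4,0,0,0,0,0,-1],
    [0,0,0,0,0,0,-1]
  ]
}}

```text
t: 9.02
tcp_pos: [0.4954, -0.1417, 0.2374]
tool_rot: [0.996, -0.092, 0.002, 0.0]
force: [0.1, 1.3, -4.8]
finger_gap: 0.178
```

```bash
python3 go.py 0.5704 -0.1581 0.236 -0.187; python3 snap.py wrist:w7
```

```text
t 9.02 tcp [ 0.4954 -0.1417  0.2374] F [ 0.1  1.3 -4.8] gap 0.178 shift [76.7  2.5  1.6] shift in target axes [76.7  2.2  1.4] turn [ 0.0001 -0.0031  0.0036]
9.0167 [ 0.4954 -0.1417  0.2374] [[0.9832, -0.1823, 0.003], [-0.1823, -0.9832, -0.0007], [0.0031, 0.0002, -1.0]] [ 0.07  1.26 -4.84] [-0.5   0.37  1.7   0.    1.07  1.26]
```

View pics/w7.png

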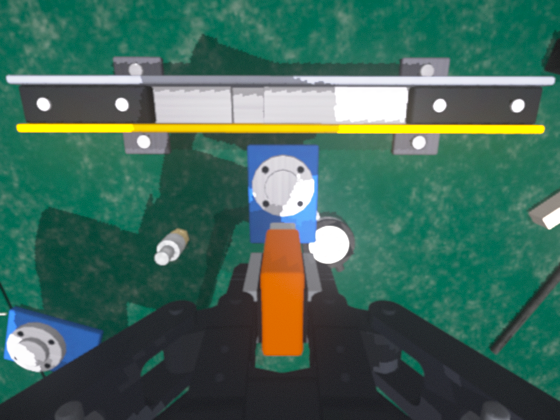

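Run:
```python
from h import *
w=ld("w7");T=w[0]
cv2.imwrite("pics/c8.png",cv2.resize(T[65:255,150:420],None,fx=2.9,fy=2.9,interpolation=2)[:,:,::-1])
hsv=cv2.cvtColor(T,cv2.COLOR_RGB2HSV)
m=cv2.inRange(hsv,(20,200,150),(32,255,255));y,x=np.nonzero(m[115:140,20:540])
ok=lambda lo,hi:[115+y[(x+20>=lo)&(x+20<hi)].min(),115+y[(x+20>=lo)&(x+20<hi)].max()]
for c in (60,200,400,520): print(c,ok(c,c+5))
h=np.array([.5711,-.1542]);a=-.187;ex=np.array([np.cos(a),np.sin(a)]);ey=np.array([-ex[1],ex[0]])
for n,uv,z in[("lipL",(100,128.5),.164),("lipR",(460,129),.164),("lipendL",(17,128),.164),("lipendR",(544,129),.164),("wallL",(8,80),.164),("wallR",(555,81),.164),("pk",(233,108),.146),("pk",(264,108),.146),("basefront",(283,146),.0944+.005),("baseL",(248.5,200),.0994),("baseR",(318.5,200),.0994),("blocktop",(283,300),.274)]:
    p=plane(w,uv,z)[:2]-h;print(n,(p@ex).round(4),(p@ey).round(4))
p=np.array([.4954,-.1417])-h;print("tcp",p@ex,p@ey)
```

```text
60 [np.int64(123), np.int64(131)]
200 [np.int64(124), np.int64(131)]
400 [np.int64(125), np.int64(132)]
520 [np.int64(125), np.int64(133)]
lipL -0.0148 0.1149
lipR -0.0145 -0.1139
lipendL -0.0147 0.1675
lipendR -0.0143 -0.1673
wallL 0.0138 0.1666
wallR 0.0142 -0.1675
pk -0.002 0.0325
pk -0.0019 0.0116
basefront -0.032 -0.0016
baseL -0.0789 0.0285
baseR -0.0787 -0.033
blocktop -0.0698 -0.001
tcp -0.07670417632992221 -0.0017914612885038348
```

View pics/c8.png

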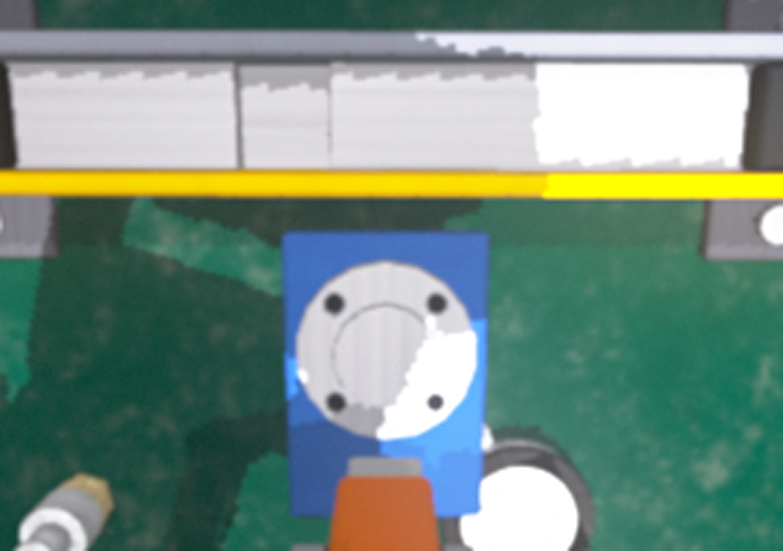

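{"op": "servo_tool", "data": {
  "motion": [
    [4,0.5,0,0,0,0,-1],
    [8,0.5,0,0,0,0,-1],
    [8,0.5,0,0,0,0,-1],
    [8,0.5,0,0,0,0,-1],
    [8,0,0,0,0,0,-1],
    [8,0,0,0,0,0,-1],
    [8,0,0,0,0,0,-1],
    [8,0,0,0,0,0,-1],
    [5,0,0,0,0,0,-1],
    [3,0,0,0,0,0,-1],
    [0,0,0,0,0,0,-1],
    [0,0,0,0,0,0,-1]
  ]
}}

```text
t: 10.07
tcp_pos: [0.5682, -0.1573, 0.2356]
tool_rot: [0.996, -0.092, -0.0, -0.0]
force: [-0.1, 0.6, -5.1]
finger_gap: 0.183
```

```bash
python3 go.py 0.571 -0.1582 0.236 -0.187
```

```text
t 10.07 tcp [ 0.5682 -0.1573  0.2356] F [-0.1  0.6 -5.1] gap 0.183 shift [ 2.9  0.4 -0.4] shift in target axes [ 2.9  0.4 -0.4] turn [-0.0009  0.0007  0.0033]
```

{"op": "servo_tool", "data": {
  "motion": [
    [2.5,0,0,0,0,0.003,-1],
    [1,0,0,0,0,0,-1],
    [0,0,0,0,0,0,-1]
  ]
}}

```text
t: 10.32
tcp_pos: [0.5708, -0.1575, 0.2354]
tool_rot: [0.996, -0.093, -0.001, -0.001]
force: [-0.8, 0.1, -4.1]
finger_gap: 0.181
```

```bash
python3 go.py 0.571 -0.1582 0.203 -0.187; python3 snap.py scene:s8 wrist:w8
python3 - <<'E'
import cv2
a=cv2.imread("pics/s8.png")[120:300,270:450];cv2.imwrite("pics/c9.png",cv2.resize(a,None,fx=3.3,fy=3.3,interpolation=2))
E
```

```text
t 10.32 tcp [ 0.5708 -0.1575  0.2354] F [-0.8  0.1 -4.1] gap 0.181 shift [ 0.4  0.7 32.4] shift in target axes [ 0.3  0.6 32.4] turn [-0.0013  0.0026 -0.0001]
10.3167 [ 0.5708 -0.1575  0.2354] [[0.9825, -0.186, -0.0023], [-0.186, -0.9826, 0.0017], [-0.0026, -0.0013, -1.0]] [-0.79  0.12 -4.14] [-0.46  0.48  1.51  0.    1.15  1.3 ]
```

View pics/c9.png

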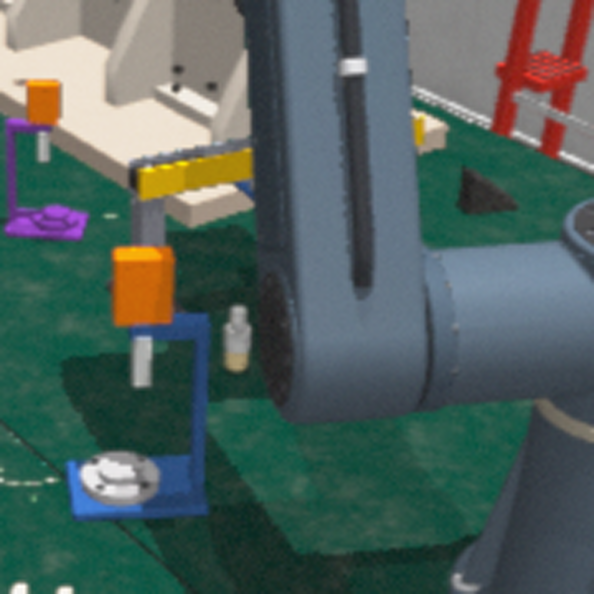

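View pics/w8.png

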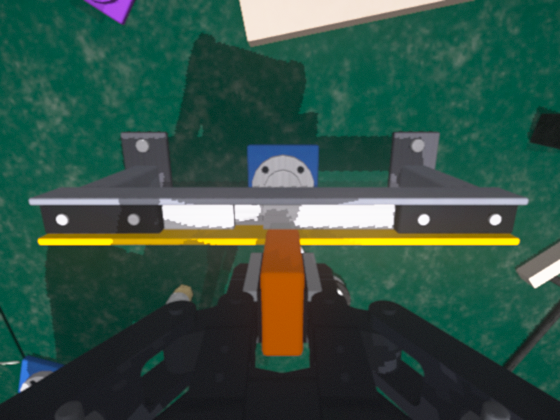

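{"op": "servo_tool", "data": {
  "motion": [
    [0,0.5,3,0,0.0026,0,-1],
    [0,0,3,0,0,0,-1],
    [0,0,3,0,0,0,-1],
    [0,0,3,0,0,0,-1],
    [0,0,3,0,0,0,-1],
    [0,0,3,0,0,0,-1],
    [0,0,2,0,0,0,-1],
    [0,0,0,0,0,0,-1]
  ]
}}

```text
t: 11.08
tcp_pos: [0.5696, -0.1578, 0.213]
tool_rot: [0.996, -0.094, -0.0, -0.001]
force: [0.4, 0.7, -4.9]
finger_gap: 0.18
```

```bash
python3 go.py 0.571 -0.1582 0.203 -0.187
```

```text
t 11.08 tcp [ 0.5696 -0.1578  0.213 ] F [ 0.4  0.7 -4.9] gap 0.18 shift [ 1.4  0.2 10. ] shift in target axes [ 1.4  0.1 10. ] turn [-0.0015  0.0011 -0.0003]
```

{"op": "servo_tool", "data": {
  "motion": [
    [0.5,0,1.2,0,0,0,-1],
    [0.5,0,1.2,0,0,0,-1],
    [0,0,1.2,0,0,0,-1],
    [0,0,1.2,0,0,0,-1],
    [0,0,1.2,0,0,0,-1],
    [0,0,1,0,0,0,-1]
  ]
}}

```text
t: 11.58
tcp_pos: [0.5712, -0.1582, 0.2057]
tool_rot: [0.996, -0.094, 0.0, -0.001]
force: [0.1, 0.3, -4.9]
finger_gap: 0.179
```

```bash
python3 go.py 0.571 -0.1582 0.203 -0.187
```

```text
t 11.58 tcp [ 0.5712 -0.1582  0.2057] F [ 0.1  0.3 -4.9] gap 0.179 shift [-0.2  0.1  2.7] shift in target axes [-0.2  0.1  2.7] turn [-0.0013 -0.     -0.0003]
```

{"op": "servo_tool", "data": {
  "motion": [
    [0,0,0.9,0,0,0,-1],
    [0,0,0.9,0,0,0,-1],
    [0,0,0.9,0,0,0,-1]
  ]
}}

```text
t: 11.83
tcp_pos: [0.5713, -0.1582, 0.2028]
tool_rot: [0.996, -0.093, 0.0, -0.001]
force: [0.4, -0.3, -1.1]
finger_gap: 0.182
```

{"op": "servo_tool", "data": {
  "motion": [
    [0,0,0.5,0,0,0,-1],
    [0,0,0.2,0,0,0,-1],
    [0,-0.8,0.2,0,0,0,-1],
    [0,-1.2,0.2,0,0,0,-1],
    [0,-1.2,0.2,0,0,0,-1],
    [0,-1.2,0.2,0,0,0,-1]
  ]
}}

```text
t: 12.33
tcp_pos: [0.5726, -0.1554, 0.2029]
tool_rot: [0.996, -0.093, 0.001, 0.001]
force: [-0.4, -1.9, -2.1]
finger_gap: 0.18
```

```bash
python3 go.py 0.5753 -0.1318 0.203 -0.187
```

```text
t 12.33 tcp [ 0.5726 -0.1554  0.2029] F [-0.4 -1.9 -2.1] gap 0.18 shift [ -1.8 -23.7  -0.2] shift in target axes [ -1.8 -23.7  -0.1] turn [ 0.0024 -0.0028 -0.    ]
```

{"op": "servo_tool", "data": {
  "motion": [
    [-0.5,-1.5,0.5,0.0024,-0.0028,0,-1],
    [-0.5,-1.5,0.4,0,0,0,-1],
    [-0.3,-1.5,0.3,0,0,0,-1],
    [-0.2,-1.5,0.3,0,0,0,-1],
    [-0.2,-1.5,0.3,0,0,0,-1],
    [0,-1.5,0.3,0,0,0,-1]
  ]
}}

```text
t: 12.83
tcp_pos: [0.5744, -0.1481, 0.2025]
tool_rot: [0.996, -0.093, 0.003, 0.003]
force: [-0.4, -3.2, -0.0]
finger_gap: 0.179
```

```bash
python3 go.py 0.5753 -0.1318 0.203 -0.187
```

```text
t 12.83 tcp [ 0.5744 -0.1481  0.2025] F [-0.4 -3.2 -0. ] gap 0.179 shift [ -2.2 -16.1  -0.6] shift in target axes [ -2.2 -16.1  -0.5] turn [ 0.0049 -0.0055  0.0008]
```

{"op": "servo_tool", "data": {
  "motion": [
    [-0.7,-1.5,0.3,0.005,-0.0055,0,-1],
    [-0.7,-1.5,0.3,0,0,0,-1],
    [-0.6,-1.5,0.3,0,0,0,-1],
    [-0.5,-1.5,0.3,0,0,0,-1],
    [-0.3,-1.5,0.3,0,0,0,-1]
  ]
}}

```text
t: 13.25
tcp_pos: [0.5748, -0.141, 0.2022]
tool_rot: [0.996, -0.093, 0.002, 0.001]
force: [0.2, -3.3, -0.1]
finger_gap: 0.174
```

```bash
python3 go.py 0.5753 -0.1318 0.203 -0.187
```

```text
t 13.25 tcp [ 0.5748 -0.141   0.2022] F [ 0.2 -3.3 -0.1] gap 0.174 shift [-1.2 -9.1 -0.9] shift in target axes [-1.2 -9.1 -0.8] turn [ 0.0023 -0.0047  0.0011]
```

{"op": "servo_tool", "data": {
  "motion": [
    [-0.5,-1.4,0.3,0.0023,-0.0047,0,-1],
    [-0.5,-1.4,0.3,0,0,0,-1],
    [-0.3,-1.4,0.3,0,0,0,-1]
  ]
}}

```text
t: 13.5
tcp_pos: [0.5748, -0.1359, 0.2015]
tool_rot: [0.996, -0.093, 0.0, -0.0]
force: [-0.3, 0.3, -5.3]
finger_gap: 0.179
```

```bash
python3 go.py 0.5753 -0.1318 0.203 -0.187
```

```text
t 13.5 tcp [ 0.5748 -0.1359  0.2015] F [-0.3  0.3 -5.3] gap 0.179 shift [-0.2 -4.1 -1.5] shift in target axes [-0.2 -4.1 -1.5] turn [-0.001  -0.0009  0.0006]
```

{"op": "servo_tool", "data": {
  "motion": [
    [0,-1.5,0.4,0,0,0,-1],
    [0,-1.4,0.6,0,0,0,-1],
    [0,-0.8,0.8,0,0,0,-1],
    [0,0,1,0,0,0,-1]
  ]
}}

```text
t: 13.83
tcp_pos: [0.5728, -0.1289, 0.1955]
tool_rot: [0.996, -0.093, -0.003, -0.003]
force: [-0.0, -2.6, -3.2]
finger_gap: 0.184
```

```bash
python3 go.py 0.5753 -0.1318 0.1936 -0.187
```

```text
t 13.83 tcp [ 0.5728 -0.1289  0.1955] F [-0.  -2.6 -3.2] gap 0.184 shift [3.  2.4 1.9] shift in target axes [3.  2.4 1.9] turn [-0.0049  0.0072  0.0012]
```

{"op": "servo_tool", "data": {
  "motion": [
    [1,1.5,0.3,-0.005,0.007,0.001,-1],
    [1,0.5,0.7,0,0,0,-1],
    [0.3,0,0.8,0,0,0,-1],
    [0,0,0.4,0,0,0,-1]
  ]
}}

```text
t: 14.17
tcp_pos: [0.5736, -0.1299, 0.1922]
tool_rot: [0.996, -0.094, -0.002, -0.001]
force: [-1.1, -0.4, 1.6]
finger_gap: 0.177
```

```bash
python3 go.py 0.5753 -0.1318 0.1936 -0.187
```

```text
t 14.17 tcp [ 0.5736 -0.1299  0.1922] F [-1.1 -0.4  1.6] gap 0.177 shift [ 2.   1.5 -1.5] shift in target axes [ 2.   1.6 -1.4] turn [-0.0024  0.0037 -0.0004]
```

{"op": "servo_tool", "data": {
  "motion": [
    [0.3,0.5,-0.5,-0.0024,0.0037,0,-1],
    [0.2,0.3,-0.3,0,0,0,-1],
    [0,0,0,0,0,0,-1]
  ]
}}

```text
t: 14.42
tcp_pos: [0.5736, -0.1299, 0.193]
tool_rot: [0.996, -0.094, -0.0, -0.001]
force: [-0.1, -0.7, -3.6]
finger_gap: 0.181
```

```bash
python3 go.py 0.5753 -0.1318 0.1936 -0.187; python3 snap.py wrist:w9
```

```text
t 14.42 tcp [ 0.5736 -0.1299  0.193 ] F [-0.1 -0.7 -3.6] gap 0.181 shift [ 2.1  1.6 -0.6] shift in target axes [ 2.   1.6 -0.6] turn [-0.0019  0.0008 -0.0011]
14.4167 [ 0.5736 -0.1299  0.193 ] [[0.9824, -0.187, -0.0004], [-0.187, -0.9824, 0.002], [-0.0008, -0.0019, -1.0]] [-0.14 -0.68 -3.57] [-0.41  0.52  1.57  0.    1.05  1.34]
```

View pics/w9.png

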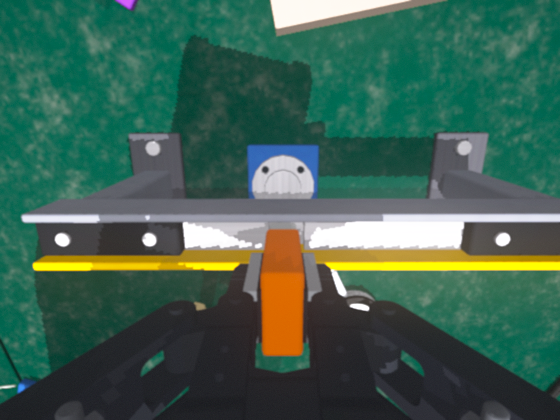

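{"op": "servo_tool", "data": {
  "motion": [
    [0,0,0,0,0,0,-0.4],
    [0,0,0,0,0,0,-0.2],
    [0,0,0,0,0,0,0],
    [0,0,0,0,0,0,0.2],
    [0,0,0,0,0,0,0.4],
    [0,0,0,0,0,0,0.6],
    [0,0,0,0,0,0,0.6],
    [0,0,0,0,0,0,0.6]
  ]
}}

```text
t: 15.13
tcp_pos: [0.5768, -0.131, 0.1962]
tool_rot: [0.996, -0.094, 0.004, 0.0]
force: [0.0, 0.2, -0.0]
finger_gap: 0.8
```

```bash
python3 snap.py wrist:w10
```

```text
15.1333 [ 0.5768 -0.131   0.1962] [[0.9823, -0.1873, 0.0081], [-0.1873, -0.9823, -0.001], [0.0082, -0.0005, -1.0]] [ 0.01  0.17 -0.01] [-0.41  0.52  1.56  0.    1.05  1.34]
```

View pics/w10.png

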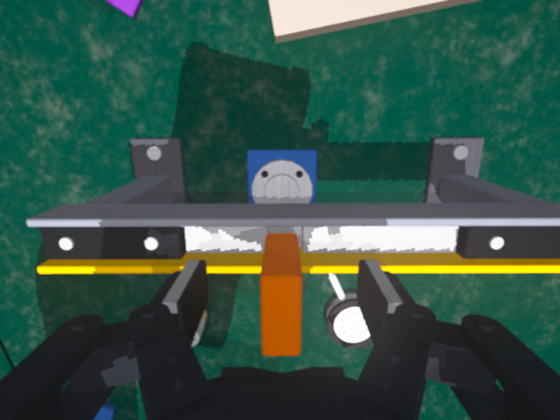

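Released; the block stands centred between the fingers and free. Retreat upwards.

{"op": "servo_tool", "data": {
  "motion": [
    [0,0,-6,0,0,0,0.6],
    [0,0,-10,0,0,0,0.6],
    [0,0,-12,0,0,0,0.6],
    [0,0,-12,0,0,0,0.6],
    [0,0,-14,0,0,0,0.6],
    [0,0,-14,0,0,0,0.6],
    [-8,0,-12,0,0,0,0.6],
    [-8,0,-10,0,0,0,0.6],
    [-8,0,-4,0,0,0,0.6],
    [-4,0,0,0,0,0,0.6],
    [0,0,0,0,0,0,0.6],
    [0,0,0,0,0,0,0.6]
  ]
}}

```text
t: 16.18
tcp_pos: [0.5465, -0.1252, 0.3009]
tool_rot: [0.996, -0.094, 0.006, 0.001]
force: [0.5, -0.7, -0.1]
finger_gap: 0.802
```

```bash
python3 snap.py wrist:w11 top:t11; sleep 1; python3 snap.py wrist:w12
```

```text
16.1833 [ 0.5465 -0.1252  0.3009] [[0.9822, -0.1873, 0.0116], [-0.1873, -0.9823, -0.0025], [0.0119, 0.0003, -0.9999]] [ 0.51 -0.66 -0.14] [-0.43  0.36  1.52  0.    1.25  1.33]
16.2833 [ 0.5467 -0.1253  0.3004] [[0.9823, -0.1871, 0.0108], [-0.1871, -0.9823, -0.0022], [0.011, 0.0001, -0.9999]] [-0.38  0.14 -0.27] [-0.43  0.36  1.52  0.    1.25  1.33]
```

View pics/w12.png

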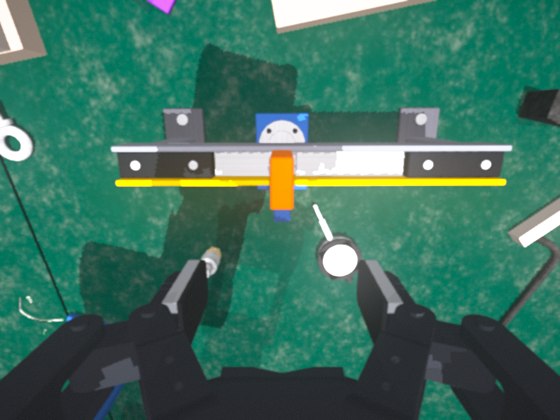

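Run:
```python
from h import *
w=ld("w12");cv2.imwrite("pics/c12.png",cv2.resize(w[0][100:230,210:360],None,fx=4.5,fy=4.5,interpolation=2)[:,:,::-1])
h=np.array([.5711,-.1542]);a=-.187;ex=np.array([np.cos(a),np.sin(a)]);ey=np.array([-ex[1],ex[0]])
def P(n,zr,x,y): # predicted hanger points, hanger origin at rail x0,y0
    q=h+ex*x+ey*y;print(n,proj(w,[*q,zr]).round(1))
y0=.0228
for x0 in (0.002,):
    for s in(-18,18):
        for k in(-8,8): P(("top",s,k),.23,x0+s/1000,y0+k/1000)
    for k in(-30,30): P(("base",46,k),.05+.006,x0+.046,y0+k/1000)
```

```text
('top', -18, -8) [296.9 204.4]
('top', -18, 8) [273.  204.5]
('top', 18, -8) [297.5 150.1]
('top', 18, 8) [272.5 150.2]
('base', 46, -30) [310.2 108.4]
('base', 46, 30) [256.7 108.5]
```

View pics/c12.png

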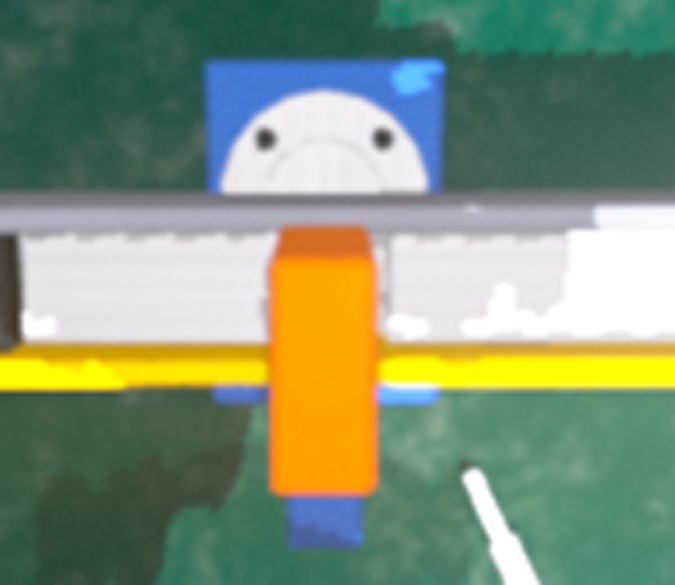

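View pics/t11.png

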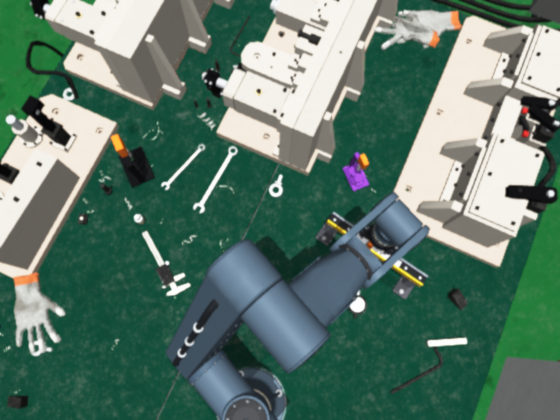

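{"op": "servo_tool", "data": {
  "motion": [
    [0,0,0,0,0,0,0.6],
    [0,0,0,0,0,0,0.6],
    [0,0,0,0,0,0,0.6],
    [0,0,0,0,0,0,0.6],
    [0,0,0,0,0,0,0.6],
    [0,0,0,0,0,0,0.6]
  ]
}}

```text
t: 16.83
tcp_pos: [0.5471, -0.1254, 0.2976]
tool_rot: [0.996, -0.094, 0.003, -0.0]
force: [0.4, -0.1, -0.2]
finger_gap: 0.803
```

```bash
python3 snap.py wrist:w13
python3 - <<'E'
from h import *
for n in("w11","w12","w13"):
    d=ld(n);B,l=blobs(d[0],(6,150,110),(18,255,255),200);print(n,[(st,c) for i,st,c in B])
    B,l=blobs(d[0],(103,140,50),(118,255,255),100);print([(st,c) for i,st,c in B if c[1]<250])
    o=d[2][:3,3];print(o.round(4))
E
```

```text
16.8333 [ 0.5471 -0.1254  0.2976] [[0.9823, -0.1872, 0.0069], [-0.1872, -0.9823, -0.0003], [0.0068, -0.001, -1.0]] [ 0.43 -0.06 -0.23] [-0.43  0.37  1.52  0.    1.25  1.33]
w11 [([269, 150, 25, 60, 430], [280.9, 176.0])]
[([255, 113, 54, 29, 671], [280.6, 120.8]), ([274, 211, 16, 9, 114], [282.3, 214.4])]
[ 0.6171 -0.1375  0.4444]
w12 [([269, 151, 25, 59, 399], [280.8, 175.4])]
[([255, 113, 54, 29, 675], [280.7, 120.8]), ([274, 211, 16, 9, 105], [282.4, 214.2])]
[ 0.6174 -0.1376  0.4438]
w13 [([269, 151, 26, 60, 434], [281.0, 175.5])]
[([255, 112, 54, 30, 705], [280.8, 120.3])]
[ 0.6184 -0.1379  0.4408]
```

```bash
python3 -c "
from station import manip
print(manip.sign_off())"
```

```text
the job is handed in; nothing more can be done
None
```

The smaller blue hanger is hanging in the seat pocket, released and at rest. I handed the job in at about 16.8 s of the 72 s allowed.

**Which hanger:** I took the blue one at scene pixel (266, 222). Its block centre measured 153 mm high against the stated 156 mm. The other blue one, at (315, 235), measured 207 mm.

**What I did:**
- I gripped the orange block, carried the hanger round to the lip side and lifted the foot over the lip. I then lowered it onto the track at about 10–15 mm/s.
- I slid it along the track pressing with about 5 N. Support was lost close to y = +19 mm, which agreed with the pocket seen in the wrist picture (y about +12 to +34 mm).
- I lowered it to the pocket floor, opened the fingers and backed off upwards.

**Last checks:**
- **Depth:** the pocket floor was met about 10 mm below track height. The largest rail force seen in the readings was about 6.5 N.
- **Position:** the pictures put the hanger at x about -2 to -3.5 mm and y about +24 mm. The block and base agree to within about 2 mm, so it is upright.
- **Rest:** over three pictures spanning 0.65 s the block and base stayed still to within a pixel. The tool force was near zero.

**Small disagreements:**
- The tool overshot by about 2 mm on entering the pocket and touched its far wall at about 2.6 N. I backed it off.
- The tool x reading drifted 1–3 mm during the slide.
- The bystanders looked untouched in the pictures, but I did not measure their positions again.

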